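# Slide the gear case into the corner of the drilling plate

### The job

With the fingertips, slide the aluminium gear case over the drilling plate until its far long side lies flush along the fence and its left end butts against the end stop, ready for its rivets to be drilled out. Only push it: keep it flat on the plate, never lifted or tipped. Leave the bearing, driver, bottle and screwdriver where they are, and finish with the fingers clear.

Things in the scene. Friction and masses are not known exactly. Their poses are not given: they have to be found in the camera images.
- gear_case: Loose closed aluminium box, grey cover, 4 rivets, 92 (x) by 130 (y) by 34 mm high, upright sides, edges rounded 3 mm, cover inset 4 mm above 30 mm; on top a boss 42 mm across, 5 mm high, and shaft end (42 mm up). 0.5 to 1 kg, slides at 2 to 8 N. Origin: centre of underside, on the plate top, z = 0.012. x: to its far long side; y: to its left end. Starts askew by up to 0.4 rad.
- far_left_corner (a point): On the gear case, the far left upright edge (x +46, y +65 mm from the case's origin), 15 mm above its underside.
- far_right_corner (a point): On the gear case, the far right upright edge (x +46, y -65 mm from the case's origin), 15 mm above its underside.
- plate: Fixed blackened steel drilling plate, 270 mm (its x) by 440 mm (its y), 12 mm thick. Origin: centre of its underside on the bench. It may stand turned by up to 0.18 rad about the vertical.
- fence (a point): Middle of the foot of the fence's front face, at the plate's top (z = 0.012, plate x +80 mm). Fence: fixed bright steel bar, 22 mm high above the plate, 24 mm thick, over the full 440 mm width. Axes as the plate's: x away from the robot, square to the fence; y along the fence to the left.
- end_stop: Fixed steel stop left of the case, at a new place along the fence each time: block 22 mm thick (y), reaching 64 mm out from the fence (6 mm chip gap at the fence), 32 mm high above the plate; strap over the fence with a black knob, top 53 mm above the plate. Origin: on its contact face (looks right, to -y), at the fence line and plate top; axes as the plate's.
- bearing: Bystander: loose steel ball bearing, 42 mm across, 13 mm high, lying on the front left part of the plate. Origin: centre of its underside.
- driver: Bystander: cordless impact driver standing on its battery on the bench, left of the plate; foot 118 (its x) by 76 mm, 223 mm high, its nose pointing away from the plate and reaching 133 mm from its middle along its -x. Origin: centre of its underside.
- bottle: Bystander: upright drinks bottle, 64 mm across, 200 mm high, on the bench left of the plate (it and the driver may change places). Origin: centre of its underside.
- screwdriver: Bystander: screwdriver lying on the bench right of the plate, handle to its -x, about 200 mm long. Origin near its middle.
Not all that is in view belongs to the job. Of the things shaped like the gear_case, the aluminium one is meant.

How it is judged:
By the outcome, as a careful person would: the job done as asked, in the order asked, and still so for the second after the job is handed in, with the robot touching nothing.
It also fails if it takes over 58 s, if anything falls off the work surface, if the arm or the gripper's body presses on something with over 40 N, if the wrist force passes 120 N, or if a joint passes its speed limit or range.

### The arm

A 6-joint arm with a two-finger parallel gripper is mounted at the origin on the work surface. World frame = base frame: x ahead of the robot, y to its left, z up, the work surface at z = 0. Lengths are in m, angles in rad, forces in N, time in s.
With the tool pointing down it reaches from about 0.35 to 0.775 m from the base axis. Payload 5.5 kg.
Tool frame: the origin (TCP) lies between the finger pads; the fingertips stand 19 mm ahead of it and the grasp point (between the pads) is the TCP; z points along the fingers, x is the direction in which the jaws open and shut, and the axes are right-handed (so a half turn about z gives the same grasp; the last joint's range is limited). The gripper opens to 85 mm and grips with 20 to 120 N. Pads are 22 mm wide; open, the fingers measure 114 mm over their backs; the gripper's body (76 mm by 85 mm) begins 54 mm behind the grasp point. The pads swing forward as they close: fully open they stand 13 mm farther back than shut.
Start: joints at [-1.287, 0.313, 0.046, 1.304, 0, 1.431], TCP at [0.236, -0.524, 0.22] pointing down, gripper open.
Joint ranges: [-2.76, 2.76], [-0.86, 1.69], [-1.03, 1.26], [-2.2, 2.34], [-1.47, 1.5], [-3.14, 3.14]. Speed limits (rad/s): [2.57, 2.57, 3.14, 3.14, 3.14, 3.14].

### API

Orientations are given as a unit quaternion [w, x, y, z].
In Python, from workcell import env gives the robot as it stands. The module is installed in compiled form; this text tells all that it offers.
- The arm moves only by the tool carry_out, never from a script. Its argument "steps" is a list of rows, each a list of 7 numbers: the gripper command: -1 is shut, 1 is fully open, values between are in proportion, then the shift along the tool's x, y, z in m, then the turn, a rotation vector about the tool's x, y, z in rad. A call has 1 to 20 rows; each row shifts and turns the commanded pose from where the row before left it, along the tool's axes as they then stand; what a row does not reach is not made up. A row lasts 1/8 s, in which the tool goes at most 62.5 mm and 10.7 degrees, less where a joint would pass 70% of its speed; a pose out of reach is approached as far as the arm can. A call with a gripper value outside its range is refused whole. The fingers move at their own pace and stop on an object; "grip_force" is the grip in N (left out, the last holds). Time passes only in rows, so rows that do not move let the fingers close. It gives the time, the measured TCP pose, the force and the opening at its end, in the units of the state.
- env.get_state(): the state, without advancing time (a new reading comes with each control period).
- env.read_camera(name): name is "side" or "top" or "wrist"; returns a dict with "color" (420x560x3 uint8, red, green, blue), "K" (3x3 intrinsics, pixels), "R" (3x3) and "t" (3): a world point X has camera coordinates R X + t. Camera axes: x right, y down, z forward; pixel columns grow to the right and rows downward; lengths in m; the calibration is good to about 2 mm. A picture is of the moment at which its call begins. There is no depth.
- env.hand_in(): hands the job in, once; it reports no verdict.
The state is a dict: "clock": time; "joint_pos": joint angles; "qvel": joint speeds; "tau": joint torques, N m; "tcp_pos": TCP position; "orientation": TCP orientation; "wrist_force": force on the tool from outside, world axes, zero at the start; "ft_torque": the same for the moment, N m; "finger_gap": finger opening in m.
Only numpy, scipy, OpenCV 4.12 (cv2) and the standard library are available. Lean on these libraries where they do the work, as an engineer would, in place of code of your own. Each camera call takes 0.05 s, during which the arm holds its last target. There are 200 camera calls.

## Working session

There is one attempt and no reset: what is moved stays moved. The work goes in short steps, Python scripts to look and compute and a tool call to move; the robot and the scene stay as the last step left them, time stands still between calls to the robot, and variables do not carry over. Pictures are saved under pics/ and viewed, about 8 in all and at most 12, crops included, and the job is handed in when it is done.

Besides the shell and the picture viewer there is one more tool, called after ">>>" in YAML: its name, and indented under it one key for each argument. carry_out: Moves the arm, as the interface text tells. Its arguments: {"type":"object","properties":{"steps":{"type":"array","items":{"type":"array","items":{"type":"number"}}},"grip_force":{"type":"number"}},"required":["steps"]}

```bash
mkdir -p pics; python3 - <<'E'
from workcell import env
import cv2,numpy as np
s=env.get_state();print(s['clock'],s['tcp_pos'],s['orientation'],s['finger_gap'])
for n in("top","side"):
    c=env.read_camera(n);cv2.imwrite(f'pics/{n}1.png',c['color'][:,:,::-1])
    np.savez(f'{n}.npz',K=c['K'],R=c['R'],t=c['t']);print(n,c['K'].round(1).tolist(),(-c['R'].T@c['t']).round(3),c['R'].round(3).tolist())
E
```

```text
0.0 [ 0.23627634 -0.5236152   0.2188919 ] [-6.01900600e-04  8.40003766e-01 -5.42579767e-01 -7.11893338e-04] 0.08502426735872529
top [[463.4, 0.0, 276.7], [0.0, 463.4, 203.6], [0.0, 0.0, 1.0]] [ 0.189 -0.01   1.371] [[0.028, -1.0, 0.002], [-0.972, -0.027, -0.232], [0.232, 0.004, -0.973]]
side [[382.0, 0.0, 275.4], [0.0, 382.0, 215.2], [0.0, 0.0, 1.0]] [0.26  0.638 0.713] [[-0.929, -0.371, 0.018], [-0.266, 0.632, -0.728], [0.259, -0.681, -0.685]]
```

View pics/top1.png

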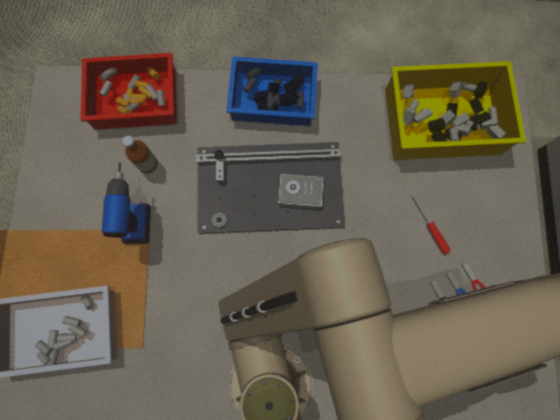

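View pics/side1.png

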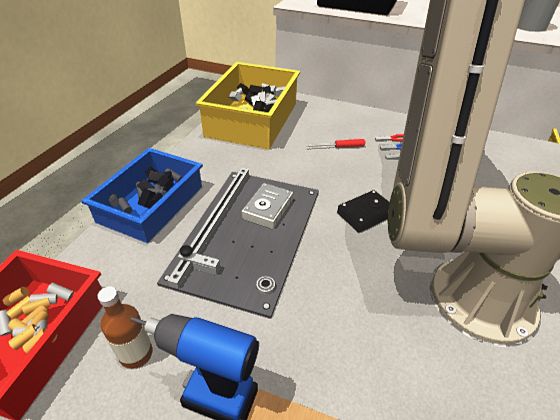

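Top view: the plate spans about (197-343, 143-233). The fence is at row ~155 and the end stop at (220,168). Case candidates: the grey aluminium box at top (301,191) / side (267,205), and a black box on the bench at side (363,210). The grey one fits: it is aluminium and on the plate. I'll confirm it in an enlarged crop and take corners there.

```bash
python3 - <<'E'
import cv2
a=cv2.imread('pics/top1.png')[138:238,192:350];cv2.imwrite('pics/top1c.png',cv2.resize(a,None,fx=5,fy=5,interpolation=cv2.INTER_CUBIC))
a=cv2.imread('pics/side1.png')[160:320,155:325];cv2.imwrite('pics/side1c.png',cv2.resize(a,None,fx=3.75,fy=3.75,interpolation=cv2.INTER_CUBIC))
E
```

```text
(no output)
```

View pics/top1c.png

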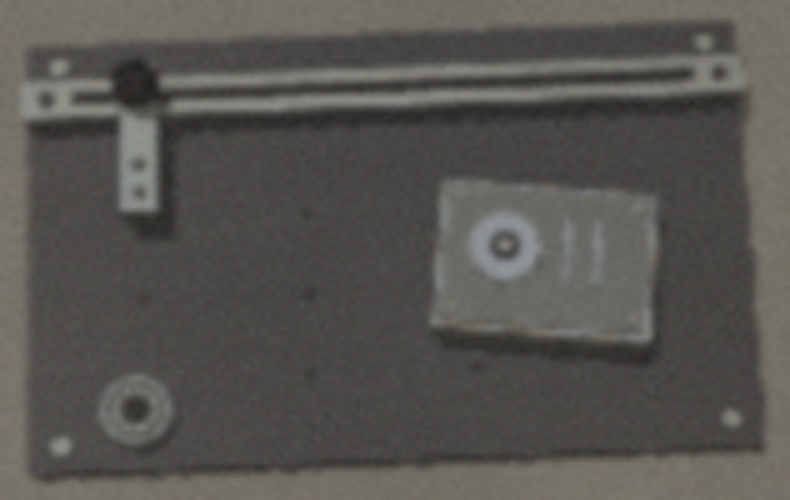

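View pics/side1c.png

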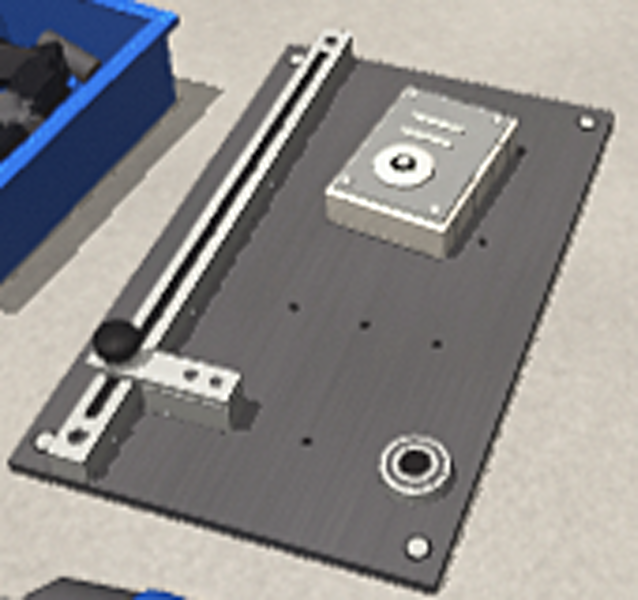

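Crops confirm it. The aluminium box (crop corners FL 441,180, FR 657,195, NR 652,343, NL 431,328) has a grey cover, rivets and boss. The stop's contact edge is at (160,120)-(158,212), and the fence runs from (22,120) to (745,90).

```bash
cat > h.py <<'E'
import numpy as np
def back(n,uv,z,sc=1,o=(0,0),f=None):
    c=f or np.load(n+'.npz');K,R,t=c['K'],c['R'],c['t']
    out=[]
    for u,v in uv:
        u=(u+.5)/sc-.5+o[0];v=(v+.5)/sc-.5+o[1]
        d=R.T@np.linalg.solve(K,[u,v,1]);C=-R.T@t
        out.append((C+d*(z-C[2])/d[2])[:2])
    return np.array(out)
T=lambda uv,z:back('top',uv,z,5,(192,138)); S=lambda uv,z:back('side',uv,z,3.75,(155,160))
E
python3 - <<'E'
from h import *
np.set_printoptions(precision=4,suppress=True)
ang=lambda a,b:np.arctan2(*(b-a)[::-1])
for nm,q in(('plate T',T([(28,48),(733,22),(763,450),(30,478)],.012)),('plate S',S([(10,465),(290,45),(612,115),(437,590)],.012)),
 ('fence T',T([(22,120),(745,90)],.034)),('fence S',S([(95,460),(352,40)],.034)),
 ('stop T',T([(160,120),(158,212)],.044)),('stop S',S([(150,345),(243,370)],.044)),
 ('case T',T([(441,180),(657,195),(652,343),(431,328)],.043)),('case S',S([(327,192),(408,88),(518,118),(447,225)],.043)),
 ('bearing',T([(136,408)],.025)),('bearingS',S([(413,462)],.025)),('boss',T([(505,245)],.054))):
    print(nm,q.tolist() if len(q)<1 else q.round(4).tolist())
    if len(q)==4: print('  centre',q.mean(0),'yaw FL-FR,NL-NR',np.pi/2+ang(q[0],q[1]),ang(q[1],q[0])-np.pi/2,(ang(q[2],q[3])-np.pi/2 if 'case' in nm else 0))
    if 'fence' in nm: print('  yaw',ang(q[1],q[0])-np.pi/2)
E
```

```text
plate T [[0.6864, 0.2475], [0.716, -0.1902], [0.4456, -0.2072], [0.4164, 0.2281]]
  centre [0.5661 0.0196] yaw FL-FR,NL-NR 0.06758735946070282 0.06758735946070304 0
plate S [[0.685, 0.2513], [0.7175, -0.1863], [0.4503, -0.2032], [0.4176, 0.2328]]
  centre [0.5676 0.0236] yaw FL-FR,NL-NR 0.07412606947523614 0.07412606947523614 0
fence T [[0.6321, 0.2439], [0.6637, -0.1944]]
  yaw 0.0720745201641455
fence S [[0.6284, 0.2417], [0.6612, -0.1855]]
  yaw 0.07650576568016332
stop T [[0.6311, 0.159], [0.5735, 0.1571]]
stop S [[0.6387, 0.1598], [0.5766, 0.1557]]
case T [[0.5985, -0.011], [0.5928, -0.1403], [0.5019, -0.1378], [0.5073, -0.0075]]
  centre [ 0.5501 -0.0741] yaw FL-FR,NL-NR -0.04405662012336764 -0.04405662012336742 -0.04149270234310842
case S [[0.5987, -0.0091], [0.5923, -0.1366], [0.5045, -0.1357], [0.5102, -0.0108]]
  centre [ 0.5514 -0.0731] yaw FL-FR,NL-NR -0.05007096970749414 -0.05007096970749392 -0.04618437476134485
bearing [[0.458, 0.1659]]
bearingS [[0.4602, 0.1663]]
boss [[0.5562, -0.0498]]
```

>>> carry_out:
  steps:
    - [0.6, 0, 0, 0, 0, 0, 0.176]
    - [0.6, 0, 0, 0, 0, 0, 0.175]
    - [0.6, -0.043, -0.0255, 0, 0, 0, 0]
    - [0.6, -0.043, -0.0255, 0, 0, 0, 0]
    - [0.6, -0.043, -0.0255, 0, 0, 0, 0]
    - [0.6, -0.043, -0.0255, 0, 0, 0, 0]
    - [0.6, -0.043, -0.0255, 0, 0, 0, 0]
    - [0.6, -0.043, -0.0255, 0, 0, 0, 0]
    - [0.6, -0.043, -0.0255, 0, 0, 0, 0]
    - [0.6, -0.043, -0.0255, 0, 0, 0, 0]
    - [0.6, -0.043, -0.0255, 0, 0, 0, 0]
    - [0.6, -0.039, -0.0255, 0, 0, 0, 0]
    - [0.6, 0, 0, 0.04, 0, 0, 0]
    - [0.6, 0, 0, 0.04, 0, 0, 0]
    - [0.6, 0, 0, 0.04, 0, 0, 0]
    - [0.6, 0, 0, 0, 0, 0, 0]

```text
clock: 2.1
tcp_pos: [0.4568, -0.0796, 0.097]
orientation: [0.001, 0.732, -0.681, -0.003]
wrist_force: [-0.0, -0.4, 0.2]
finger_gap: 0.0681
```

>>> carry_out:
  steps:
    - [0.6, 0, 0, 0.03, 0, 0, 0]
    - [0.6, 0, 0, 0.02, 0, 0, 0]
    - [0.6, 0, 0, 0.01, 0, 0, 0]
    - [0.6, 0, 0, 0, 0, 0, 0]

```text
clock: 2.6
tcp_pos: [0.4601, -0.081, 0.0404]
orientation: [-0.0, 0.732, -0.681, 0.0]
wrist_force: [-0.7, 0.3, -0.5]
finger_gap: 0.0682
```

```bash
cat >> h.py <<'E'
def snap(i,box=(155,150,345,320),sc=3.5):
    from workcell import env;import cv2
    c=env.read_camera('side');x0,y0,x1,y1=box
    a=c['color'][y0:y1,x0:x1,::-1];cv2.imwrite(f'pics/side{i}.png',cv2.resize(a,None,fx=sc,fy=sc,interpolation=cv2.INTER_CUBIC))
    s=env.get_state();print(s['clock'],s['tcp_pos'],s['wrist_force'])
E
python3 -c "from h import *;snap(2)"
```

```text
2.65 [ 0.4604584  -0.08105973  0.0407317 ] [0.00685746 0.67212384 0.27108427]
```

View pics/side2.png

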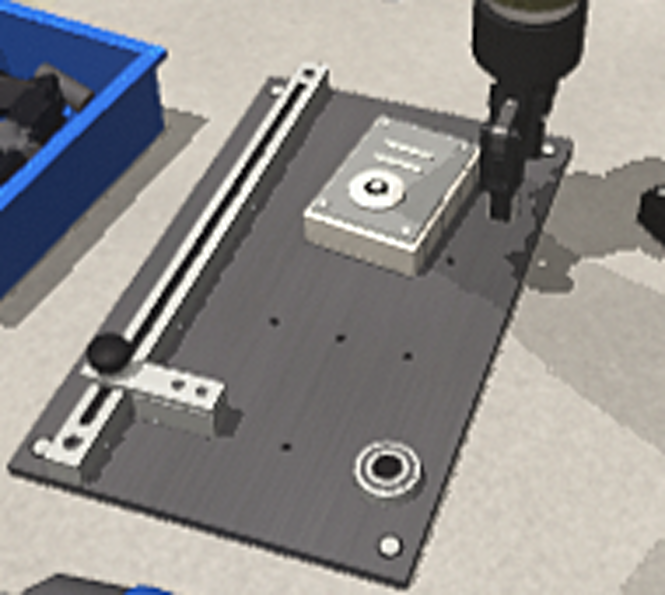

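The open fingers stand behind the case's near side with the left tip at (500,218), nothing in the way. I'll lower 6 mm and push toward the fence, stopping about 10 mm short.

>>> carry_out:
  steps:
    - [0.6, 0, 0, 0.006, 0, 0, 0]
    - [0.6, 0, -0.01, 0, 0, 0, 0]
    - [0.6, 0, -0.008, 0, 0, 0, 0]
    - [0.6, 0, -0.006, 0, 0, 0, 0]
    - [0.6, 0, -0.006, 0, 0, 0, 0]
    - [0.6, 0, -0.006, 0, 0, 0, 0]
    - [0.6, 0, -0.006, 0, 0, 0, 0]
    - [0.6, 0, -0.006, 0, 0, 0, 0]
    - [0.6, 0, -0.006, 0, 0, 0, 0]
    - [0.6, 0, -0.006, 0, 0, 0, 0]
    - [0.6, 0, -0.005, 0, 0, 0, 0]
    - [0.6, 0, -0.005, 0, 0, 0, 0]
    - [0.6, 0, -0.005, 0, 0, 0, 0]
    - [0.6, 0, -0.004, 0, 0, 0, 0]
    - [0.6, 0, 0, 0, 0, 0, 0]

```text
clock: 4.53
tcp_pos: [0.5389, -0.0751, 0.0338]
orientation: [0.0, 0.732, -0.681, 0.0]
wrist_force: [-0.9, -0.4, -0.0]
finger_gap: 0.0683
```

>>> carry_out:
  steps:
    - [0.6, 0, 0.02, 0, 0, 0, 0]
    - [0.6, 0, 0.02, -0.01, 0, 0, 0]
    - [0.6, 0, 0, -0.04, 0, 0, 0]
    - [0.6, 0, 0, -0.04, 0, 0, 0]
    - [0.6, 0, 0, 0, 0, 0, 0]

```text
clock: 5.15
tcp_pos: [0.501, -0.0787, 0.1272]
orientation: [-0.001, 0.732, -0.681, 0.003]
wrist_force: [0.2, -0.2, -0.7]
finger_gap: 0.0683
```

```bash
python3 -c "
from h import *;snap(3)
from workcell import env;print(env.get_state()['joint_pos'])"
```

```text
5.2 [ 0.49977358 -0.0783282   0.12531242] [-0.87664331 -0.09474994 -0.82922999]
[-3.14204601e-01  2.27977852e-01 -3.06563922e-01  1.03265372e+00
 -1.07063071e-04  2.75466473e+00]
```

View pics/side3.png

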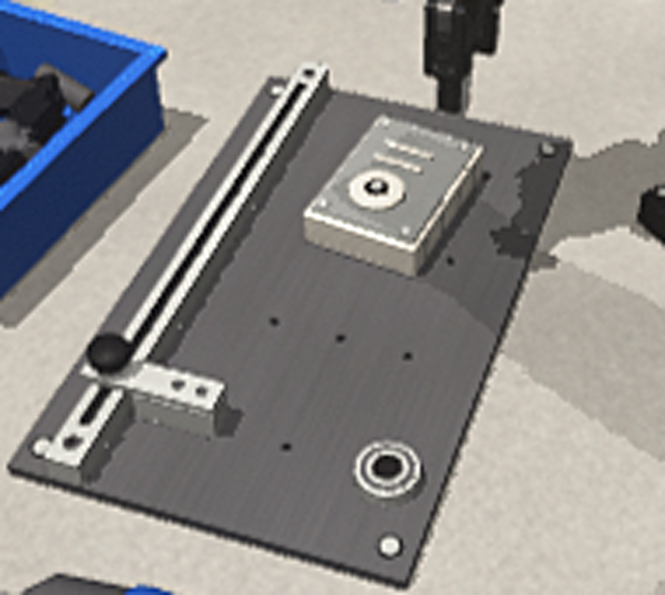

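The case hardly moved (its corners are at the same pixels), yet the fingers should have reached 35 mm past its near side. I'll check where the fingers really are against the reported pose.

```bash
python3 - <<'E'
from h import *
c=np.load('side.npz')
def pr(X):
    p=c['K']@(c['R']@np.array(X)+c['t']);p=p[:2]/p[2]
    return ((p-[155,150]+.5)*3.5-.5).round()
ey=np.array([-.0729,.9973,0])
for nm,t in(('s2',[.4604,-.081,.0404]),('s3',[.5,-.0785,.1255])):
    t=np.array(t)
    for k in(-.034,.034):
        for dz in(0,-.006,-.019): print(nm,k,dz,pr(t+k*ey+[0,0,dz]))
c0=np.array([.567,.0216,0]);ex=np.array([.9973,.0729,0])
import cv2
a=cv2.imread('pics/side2.png').astype(int);b=cv2.imread('pics/side3.png').astype(int)
x=np.abs(a-b).sum(2)[110:280,300:480];print('diff',(x>60).mean())
from workcell import env
t=env.read_camera('top');o=cv2.imread('pics/top1.png')[138:238,192:350];n=t['color'][138:238,192:350,::-1]
cv2.imwrite('pics/cmp.png',cv2.resize(np.vstack([o,n]),None,fx=3,fy=3,interpolation=cv2.INTER_CUBIC))
E
```

```text
s2 -0.034 0 [525. 177.]
s2 -0.034 -0.006 [524. 183.]
s2 -0.034 -0.019 [523. 196.]
s2 0.034 0 [502. 235.]
s2 0.034 -0.006 [501. 241.]
s2 0.034 -0.019 [500. 254.]
s3 -0.034 0 [481.  77.]
s3 -0.034 -0.006 [480.  84.]
s3 -0.034 -0.019 [479.  98.]
s3 0.034 0 [454. 133.]
s3 0.034 -0.006 [454. 140.]
s3 0.034 -0.019 [453. 154.]
diff 0.1257843137254902
```

View pics/cmp.png

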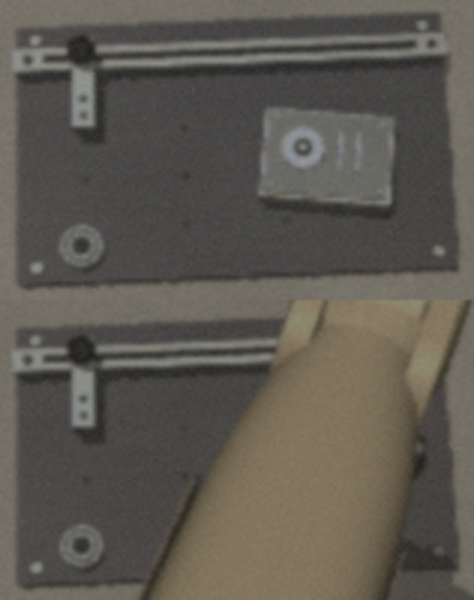

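In the picture the left fingertip sits ~35 mm above where the pose puts it (seen (500,218), expected (500,254)). The tips therefore probably passed over the case, with the boss between them. I'll feel for the plate behind the case to get the true height.

>>> carry_out:
  steps:
    - [0.6, 0, 0.02, 0, 0, 0, 0]
    - [0.6, 0, 0.02, 0, 0, 0, 0]
    - [0.6, 0, 0, 0.035, 0, 0, 0]
    - [0.6, 0, 0, 0.035, 0, 0, 0]
    - [0.6, 0, 0, 0.02, 0, 0, 0]
    - [0.6, 0, 0, 0.005, 0, 0, 0]
    - [0.6, 0, 0, 0.003, 0, 0, 0]
    - [0.6, 0, 0, 0, 0, 0, 0]

```text
clock: 6.25
tcp_pos: [0.4592, -0.081, 0.0261]
orientation: [-0.0, 0.732, -0.681, 0.0]
wrist_force: [-0.5, -0.4, -0.7]
finger_gap: 0.0679
```

>>> carry_out:
  steps:
    - [0.6, 0, 0, 0.004, 0, 0, 0]
    - [0.6, 0, 0, 0.004, 0, 0, 0]
    - [0.6, 0, 0, 0, 0, 0, 0]

```text
clock: 6.62
tcp_pos: [0.4586, -0.0808, 0.0176]
orientation: [0.0, 0.732, -0.681, -0.0]
wrist_force: [-0.2, -0.1, 0.1]
finger_gap: 0.0681
```

>>> carry_out:
  steps:
    - [0.6, 0, 0, 0.003, 0, 0, 0]
    - [0.6, 0, 0, 0.003, 0, 0, 0]
    - [0.6, 0, 0, 0, 0, 0, 0]

```text
clock: 7.0
tcp_pos: [0.4585, -0.0808, 0.0115]
orientation: [0.0, 0.732, -0.681, -0.0]
wrist_force: [-0.2, 0.6, -0.1]
finger_gap: 0.068
```

```bash
python3 -c "
from h import *;snap(4)"
```

```text
7.05 [ 0.45865888 -0.08079164  0.01162492] [-0.40697209 -1.12314274 -0.73199204]
```

View pics/side4.png

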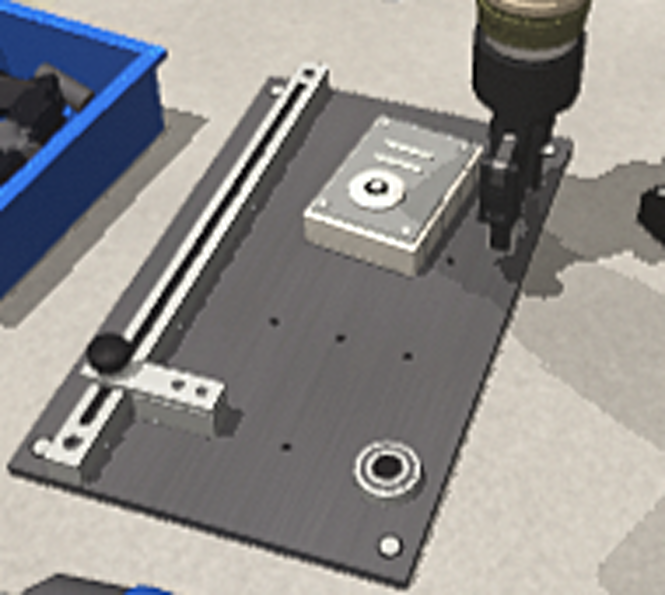

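The left tip is now at (500,247), so it stands ~17 mm above the reported TCP height. The state's z reads low, and I'll use that offset. Lowering 4 mm puts the tips about 12 mm above the plate; then I repeat the push.

>>> carry_out:
  steps:
    - [0.6, 0, 0, 0.004, 0, 0, 0]
    - [0.6, 0, -0.01, 0, 0, 0, 0]
    - [0.6, 0, -0.008, 0, 0, 0, 0]
    - [0.6, 0, -0.006, 0, 0, 0, 0]
    - [0.6, 0, -0.006, 0, 0, 0, 0]
    - [0.6, 0, -0.006, 0, 0, 0, 0]
    - [0.6, 0, -0.006, 0, 0, 0, 0]
    - [0.6, 0, -0.006, 0, 0, 0, 0]
    - [0.6, 0, 0, 0, 0, 0, 0]

```text
clock: 8.18
tcp_pos: [0.5077, -0.0773, 0.0079]
orientation: [-0.001, 0.733, -0.681, 0.0]
wrist_force: [0.0, -0.3, 0.8]
finger_gap: 0.0684
```

```bash
cat >> h.py <<'E'
def boss(g):
    """boss ring centre tracked in the raw side image by template from the first picture"""
    import cv2
    o=cv2.imread('pics/side1.png');T=o[193:213,252:274]
    m=cv2.matchTemplate(g[:,:,::-1].copy(),T,cv2.TM_CCOEFF_NORMED);_,v,_,p=cv2.minMaxLoc(m)
    u=(p[0]+10.5,p[1]+10.5);return v,u,back('side',[u],.053)[0]
E
python3 - <<'E'
from h import *
from workcell import env;import cv2
print(boss(cv2.imread('pics/side1.png')[:,:,::-1]),boss(env.read_camera('side')['color']))
E
```

```text
(1.0, (262.5, 203.5), array([ 0.55629857, -0.04584141])) (0.8088259696960449, (258.5, 204.5), array([ 0.56431724, -0.03820619]))
```

The case is moving (boss shifted ~8 mm). Continuing.

>>> carry_out:
  steps:
    - [0.6, 0, -0.005, 0, 0, 0, 0]
    - [0.6, 0, -0.005, 0, 0, 0, 0]
    - [0.6, 0, -0.005, 0, 0, 0, 0]
    - [0.6, 0, -0.005, 0, 0, 0, 0]
    - [0.6, 0, -0.005, 0, 0, 0, 0]
    - [0.6, 0, 0, 0, 0, 0, 0]

```text
clock: 8.98
tcp_pos: [0.5329, -0.0756, 0.0079]
orientation: [-0.001, 0.732, -0.681, 0.001]
wrist_force: [0.6, 0.4, -0.5]
finger_gap: 0.0681
```

```bash
python3 -c "
from h import *;snap(5)"
```

```text
9.025 [ 0.53288143 -0.07565793  0.00795194] [-0.66343565 -0.12908338  0.5217743 ]
```

View pics/side5.png

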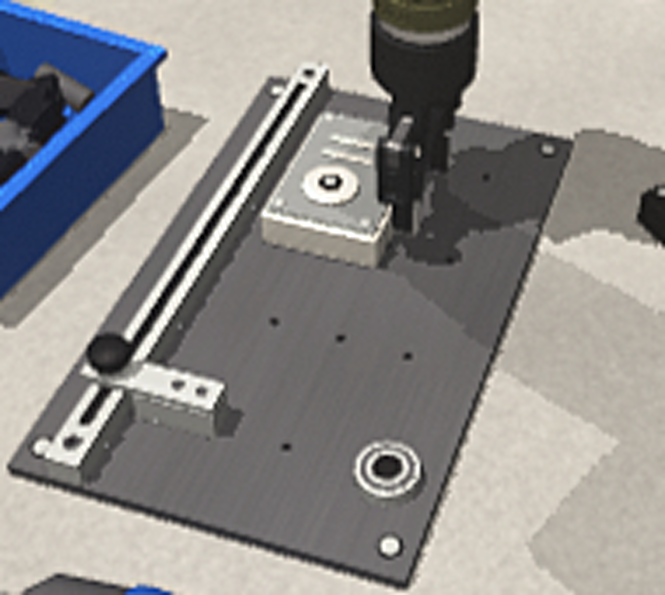

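Picture: the case has moved toward the fence, FL corner (262,217), FR (325,113), left finger at (405,232) against the near side. Computing its pose.

```bash
cat >> h.py <<'E'
c0=np.array([.567,.0216]);M=np.array([[.9973,.0729],[-.0729,.9973]])
plate=lambda q:(np.atleast_2d(q)-c0)@M.T
E
python3 - <<'E'
from h import *
np.set_printoptions(precision=4,suppress=True)
print(plate(back('side',[(262,217),(325,113),(382,240)],.043,3.5,(155,150))))
print('boss',plate(back('side',[(330,183)],.053,3.5,(155,150))))
print('tcp',plate([.5329,-.0757]))
print('fence',plate(back('side',[(322,72),(155,335)],.034,3.5,(155,150))))
E
```

```text
[[ 0.0583 -0.0199]
 [ 0.0579 -0.1501]
 [-0.0333 -0.025 ]]
boss [[ 0.02  -0.061]]
tcp [[-0.0411 -0.0946]]
fence [[ 0.0842 -0.212 ]
 [ 0.0859  0.1039]]
```

>>> carry_out:
  steps:
    - [0.6, 0, -0.005, 0, 0, 0, 0]
    - [0.6, 0, -0.005, 0, 0, 0, 0]
    - [0.6, 0, -0.003, 0, 0, 0, 0]
    - [0.6, 0, 0, 0, 0, 0, 0]
    - [0.6, 0, 0.02, 0, 0, 0, 0]
    - [0.6, 0, 0.02, -0.02, 0, 0, 0]
    - [0.6, 0, 0, -0.03, 0, 0, 0]
    - [0.3, 0, 0, -0.04, 0, 0, 0]
    - [0.1, 0.03, -0.028, 0, 0, 0, 0]
    - [0.1, 0.03, -0.028, 0, 0, 0, 0]
    - [0.1, 0.02, -0.018, 0, 0, 0, 0]
    - [0.1, 0.02, -0.016, 0, 0, 0, 0]
    - [0.1, 0, 0, 0, 0, 0, -0.1745]
    - [0.1, 0, 0, 0, 0, 0, -0.1745]
    - [0.1, 0, 0, 0, 0, 0, -0.1745]
    - [0.1, 0, 0, 0, 0, 0, -0.1745]
    - [0.1, 0, 0, 0, 0, 0, -0.1745]
    - [0.1, 0, 0, 0, 0, 0, -0.1745]
    - [0.1, 0, 0, 0, 0, 0, -0.1745]
    - [0.1, 0, 0, 0, 0, 0, -0.1745]

```text
clock: 11.52
tcp_pos: [0.6028, -0.1709, 0.098]
orientation: [0.0, 0.999, -0.048, 0.001]
wrist_force: [0.1, 0.9, 0.1]
finger_gap: 0.0469
```

>>> carry_out:
  steps:
    - [0.1, 0, 0, 0, 0, 0, -0.1745]
    - [0.1, 0, 0, 0, 0, 0, 0]

```text
clock: 11.78
tcp_pos: [0.6026, -0.1709, 0.098]
orientation: [0.0, 0.999, 0.035, 0.001]
wrist_force: [0.6, -0.6, -0.2]
finger_gap: 0.0469
```

```bash
python3 - <<'E'
from h import *
from workcell import env
s=env.get_state();q=s['orientation'];print(plate(s['tcp_pos'][:2]),s['tcp_pos'][2],'heading',2*np.arctan2(q[2],q[1]),s['joint_pos'][5])
v,u,p=boss(env.read_camera('side')['color']);print(v,u,'boss',plate(p),'centre',plate(p)-[.004,.026])
E
```

```text
[[ 0.02142198 -0.19456099]] 0.0979838060750995 heading 0.07063842089927706 1.0955810327036377
0.8062143325805664 (244.5, 201.5) boss [[ 0.03153437 -0.0588313 ]] centre [[ 0.02753437 -0.0848313 ]]
```

>>> carry_out:
  steps:
    - [0.1, 0.004, 0, 0.035, 0, 0, 0]
    - [0.1, 0, 0, 0.032, 0, 0, 0]
    - [0.1, 0, 0, 0.02, 0, 0, 0]
    - [0.1, 0, 0, 0, 0, 0, 0]
    - [0.1, 0, -0.012, 0, 0, 0, 0]
    - [0.1, 0, -0.01, 0, 0, 0, 0]
    - [0.1, 0, -0.008, 0, 0, 0, 0]
    - [0.1, 0, -0.006, 0, 0, 0, 0]
    - [0.1, 0, -0.006, 0, 0, 0, 0]
    - [0.1, 0, -0.006, 0, 0, 0, 0]
    - [0.1, 0, -0.006, 0, 0, 0, 0]
    - [0.1, 0, -0.006, 0, 0, 0, 0]
    - [0.1, 0, -0.006, 0, 0, 0, 0]
    - [0.1, 0, -0.006, 0, 0, 0, 0]
    - [0.1, 0, 0, 0, 0, 0, 0]

```text
clock: 13.7
tcp_pos: [0.6, -0.0973, 0.0104]
orientation: [-0.001, 0.999, 0.037, -0.0]
wrist_force: [1.0, -0.4, 0.5]
finger_gap: 0.0468
```

```bash
cat > chk.py <<'E'
from h import *
from workcell import env
s=env.get_state();print('tcp',plate(s['tcp_pos'][:2]),s['tcp_pos'][2],s['wrist_force'].round(1) if hasattr(s['wrist_force'],'round') else s['wrist_force'])
v,u,p=boss(env.read_camera('side')['color']);print(v,u,'centre',plate(p)-[.004,.026])
E
python3 chk.py
```

```text
tcp [[ 0.02425774 -0.12096881]] 0.01044216902746635 [ 1.  -0.4  0.5]
0.7660302519798279 (239.5, 211.5) centre [[ 0.02576232 -0.04475192]]
```

>>> carry_out:
  steps:
    - [0.1, 0, -0.006, 0, 0, 0, 0]
    - [0.1, 0, -0.007, 0, 0, 0, 0]
    - [0.1, 0, -0.007, 0, 0, 0, 0]
    - [0.1, 0, -0.007, 0, 0, 0, 0]
    - [0.1, 0, -0.007, 0, 0, 0, 0]
    - [0.1, 0, -0.007, 0, 0, 0, 0]
    - [0.1, 0, -0.007, 0, 0, 0, 0]
    - [0.1, 0, -0.007, 0, 0, 0, 0]
    - [0.1, 0, -0.007, 0, 0, 0, 0]
    - [0.1, 0, -0.007, 0, 0, 0, 0]
    - [0.1, 0, -0.007, 0, 0, 0, 0]
    - [0.1, 0, -0.007, 0, 0, 0, 0]
    - [0.1, 0, -0.007, 0, 0, 0, 0]
    - [0.1, 0, -0.006, 0, 0, 0, 0]
    - [0.1, 0, 0, 0, 0, 0, 0]

```text
clock: 15.62
tcp_pos: [0.5935, -0.0019, 0.0109]
orientation: [-0.0, 0.999, 0.037, 0.0]
wrist_force: [0.3, -0.1, 0.2]
finger_gap: 0.0473
```

```bash
python3 chk.py; python3 -c "
from h import *;snap(6)"
```

```text
tcp [[ 0.02472605 -0.02536465]] 0.010896961425329366 [ 0.3 -0.1  0.2]
0.571739673614502 (223.5, 238.5) centre [[0.02702223 0.05478546]]
15.725 [ 0.59358584 -0.00238502  0.01090685] [0.04324393 0.67116599 0.25166631]
```

View pics/side6.png

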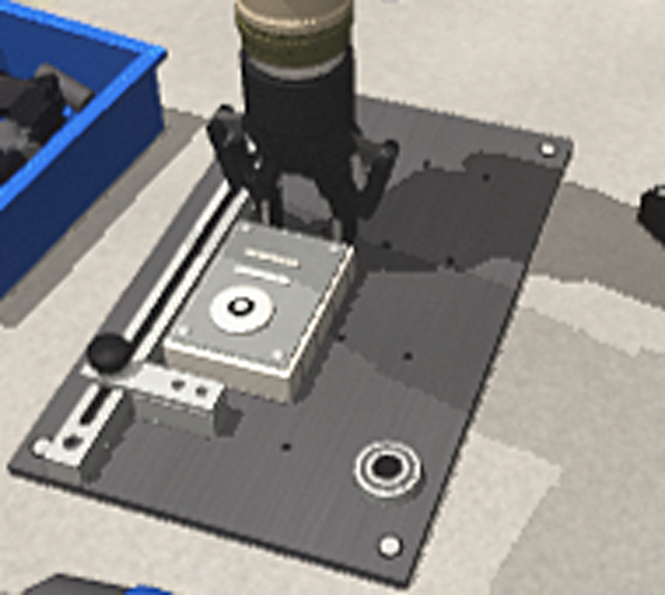

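Picture: the case is square to the fence, with its left end (165,345)-(290,385) about 10 mm from the stop and a ~10 mm gap to the fence. Both fingers are on its right end. I'll close in on the stop gently.

>>> carry_out:
  steps:
    - [0.1, 0, -0.005, 0, 0, 0, 0]
    - [0.1, 0, -0.004, 0, 0, 0, 0]
    - [0.1, 0, -0.003, 0, 0, 0, 0]
    - [0.1, 0, -0.001, 0, 0, 0, 0]

```text
clock: 16.23
tcp_pos: [0.5927, 0.0102, 0.0109]
orientation: [0.0, 0.999, 0.036, 0.0]
wrist_force: [0.7, -2.7, -0.2]
finger_gap: 0.0466
```

>>> carry_out:
  steps:
    - [0.1, 0, -0.001, 0, 0, 0, 0]
    - [0.1, 0, -0.001, 0, 0, 0, 0]

```text
clock: 16.48
tcp_pos: [0.5926, 0.012, 0.0109]
orientation: [0.0, 0.999, 0.036, 0.0]
wrist_force: [0.1, -3.6, 0.5]
finger_gap: 0.0468
```

>>> carry_out:
  steps:
    - [0.1, 0, -0.001, 0, 0, 0, 0]
    - [0.1, 0, -0.001, 0, 0, 0, 0]

```text
clock: 16.73
tcp_pos: [0.5924, 0.014, 0.0109]
orientation: [0.0, 0.999, 0.036, 0.0]
wrist_force: [0.2, -3.2, 1.8]
finger_gap: 0.0468
```

>>> carry_out:
  steps:
    - [0.1, 0, -0.001, 0, 0, 0, 0]
    - [0.1, 0, -0.001, 0, 0, 0, 0]

```text
clock: 16.98
tcp_pos: [0.5923, 0.0161, 0.0109]
orientation: [0.0, 0.999, 0.036, 0.0]
wrist_force: [-0.0, -3.6, 1.8]
finger_gap: 0.0471
```

>>> carry_out:
  steps:
    - [0.1, 0, -0.001, 0, 0, 0, 0]
    - [0.1, 0, -0.001, 0, 0, 0, 0]

```text
clock: 17.23
tcp_pos: [0.5922, 0.0179, 0.0109]
orientation: [0.0, 0.999, 0.036, 0.0]
wrist_force: [0.2, -7.3, 2.7]
finger_gap: 0.047
```

>>> carry_out:
  steps:
    - [0.1, 0, -0.001, 0, 0, 0, 0]
    - [0.1, 0, 0, 0, 0, 0, 0]

```text
clock: 17.48
tcp_pos: [0.5921, 0.0179, 0.0109]
orientation: [0.001, 0.999, 0.036, 0.0]
wrist_force: [-0.5, -8.0, 2.0]
finger_gap: 0.047
```

The case is on the stop: 8 N and no further travel. Next I go round to the near side for the final push to the fence.

>>> carry_out:
  steps:
    - [0.1, 0, 0.01, 0, 0, 0, 0]
    - [0.1, 0, 0.015, 0, 0, 0, 0]
    - [0.1, 0, 0, -0.03, 0, 0, 0]
    - [0.1, 0, 0, -0.03, 0, 0, 0]
    - [0.1, 0, 0, -0.03, 0, 0, 0.1745]
    - [0.6, 0, 0, 0, 0, 0, 0.1745]
    - [0.6, 0, 0, 0, 0, 0, 0.1745]
    - [0.6, 0, 0, 0, 0, 0, 0.1745]
    - [0.6, 0, 0, 0, 0, 0, 0.1745]
    - [0.6, 0, 0, 0, 0, 0, 0.1745]
    - [0.6, 0, 0, 0, 0, 0, 0.1745]
    - [0.6, 0, 0, 0, 0, 0, 0.1745]
    - [0.6, 0, 0, 0, 0, 0, 0.1745]
    - [0.6, 0, 0.03, 0, 0, 0, 0]
    - [0.6, -0.01, 0.03, 0, 0, 0, 0]
    - [0.6, -0.03, 0.026, 0, 0, 0, 0]
    - [0.6, -0.035, 0, 0, 0, 0, 0]
    - [0.6, -0.02, 0, 0, 0, 0, 0]
    - [0.6, 0, 0, 0, 0, 0, 0]

```text
clock: 19.85
tcp_pos: [0.5006, 0.0835, 0.1006]
orientation: [-0.0, 0.733, -0.68, -0.0]
wrist_force: [0.5, -0.2, -0.0]
finger_gap: 0.0681
```

```bash
python3 chk.py; python3 -c "
from workcell import env;import numpy as np
q=env.get_state()['orientation'];print(2*np.arctan2(q[2],q[1]))"
```

```text
tcp [[-0.06168589  0.06652718]] 0.1006079113342524 [ 0.5 -0.2 -0. ]
0.5629585981369019 (220.5, 244.5) centre [[0.0260581  0.07459984]]
-1.496887084122157
```

>>> carry_out:
  steps:
    - [0.6, 0, 0, 0.04, 0, 0, 0]
    - [0.6, 0, 0, 0.035, 0, 0, 0]
    - [0.6, 0, 0, 0.0175, 0, 0, 0]
    - [0.6, 0, 0, 0, 0, 0, 0]
    - [0.6, 0, -0.012, 0, 0, 0, 0]
    - [0.6, 0, -0.01, 0, 0, 0, 0]
    - [0.6, 0, -0.005, 0, 0, 0, 0]
    - [0.6, 0, -0.004, 0, 0, 0, 0]
    - [0.6, 0, -0.003, 0, 0, 0, 0]
    - [0.6, 0, -0.002, 0, 0, 0, 0]

```text
clock: 21.15
tcp_pos: [0.5354, 0.0852, 0.0079]
orientation: [0.001, 0.732, -0.681, -0.001]
wrist_force: [-3.6, -1.1, 2.1]
finger_gap: 0.0684
```

>>> carry_out:
  steps:
    - [0.6, 0, -0.001, 0, 0, 0, 0]
    - [0.6, 0, -0.001, 0, 0, 0, 0]

```text
clock: 21.4
tcp_pos: [0.5387, 0.0855, 0.008]
orientation: [0.0, 0.732, -0.681, -0.0]
wrist_force: [-1.5, -0.0, -1.7]
finger_gap: 0.0685
```

>>> carry_out:
  steps:
    - [0.6, 0, -0.001, 0, 0, 0, 0]
    - [0.6, 0, -0.001, 0, 0, 0, 0]

```text
clock: 21.65
tcp_pos: [0.541, 0.0856, 0.0081]
orientation: [-0.0, 0.732, -0.681, -0.0]
wrist_force: [-1.6, -0.4, -1.6]
finger_gap: 0.0683
```

>>> carry_out:
  steps:
    - [0.6, 0, -0.001, 0, 0, 0, 0]
    - [0.6, 0, -0.001, 0, 0, 0, 0]

```text
clock: 21.9
tcp_pos: [0.5412, 0.0857, 0.0081]
orientation: [0.001, 0.732, -0.681, -0.001]
wrist_force: [-8.2, -0.2, 4.5]
finger_gap: 0.0683
```

>>> carry_out:
  steps:
    - [0.6, 0, -0.001, 0, 0, 0, 0]
    - [0.6, 0, -0.001, 0, 0, 0, 0]

```text
clock: 22.15
tcp_pos: [0.5411, 0.0857, 0.0081]
orientation: [0.003, 0.732, -0.681, -0.002]
wrist_force: [-13.5, -1.1, 9.9]
finger_gap: 0.0683
```

>>> carry_out:
  steps:
    - [0.6, 0, -0.001, 0, 0, 0, 0]
    - [0.6, 0, -0.001, 0, 0, 0, 0]

```text
clock: 22.4
tcp_pos: [0.5411, 0.0858, 0.0078]
orientation: [0.004, 0.732, -0.681, -0.003]
wrist_force: [-17.9, -1.3, 12.6]
finger_gap: 0.0686
```

The case is firmly on the fence (18 N, no travel). I'll back off, then give a final nudge along the fence to the stop.

>>> carry_out:
  steps:
    - [0.6, 0, 0.008, 0, 0, 0, 0]
    - [0.6, 0, 0.015, 0, 0, 0, 0]
    - [0.6, 0, 0.02, 0, 0, 0, 0]
    - [0.6, 0, 0, -0.03, 0, 0, 0]
    - [0.6, 0, 0, -0.03, 0, 0, 0]
    - [0.1, 0, 0, -0.03, 0, 0, 0]
    - [0.1, 0.02, 0, 0, 0, 0, 0]
    - [0.1, 0.035, -0.026, 0, 0, 0, 0]
    - [0.1, 0.035, -0.03, 0, 0, 0, 0]
    - [0.1, 0.011, -0.03, 0, 0, 0, 0]
    - [0.1, 0, 0, 0, 0, 0, -0.1745]
    - [0.1, 0, 0, 0, 0, 0, -0.1745]
    - [0.1, 0, 0, 0, 0, 0, -0.1745]
    - [0.1, 0, 0, 0, 0, 0, -0.1745]
    - [0.1, 0, 0, 0, 0, 0, -0.1745]
    - [0.1, 0, 0, 0, 0, 0, -0.1745]
    - [0.1, 0, 0, 0, 0, 0, -0.1745]
    - [0.1, 0, 0, 0, 0, 0, -0.1745]
    - [0.1, 0, 0, 0, 0, 0, -0.1745]
    - [0.1, 0, 0, 0, 0, 0, 0]

```text
clock: 24.9
tcp_pos: [0.5986, -0.0118, 0.0989]
orientation: [0.0, 0.999, 0.035, 0.001]
wrist_force: [-1.0, -0.2, 0.8]
finger_gap: 0.0469
```

```bash
python3 chk.py; python3 -c "
from h import *;snap(7,(165,190,285,300),6)
from workcell import env;q=env.get_state()['orientation'];print(2*np.arctan2(q[2],q[1]))"
```

```text
tcp [[ 0.0290378  -0.03559829]] 0.09894149790393064 [-1.  -0.2  0.8]
0.5927754640579224 (217.5, 243.5) centre [[0.03392186 0.07391979]]
25.0 [ 0.59804152 -0.01172538  0.09870931] [ 0.07382449 -0.60668351  0.17054481]
0.06939124490323768
```

View pics/side7.png

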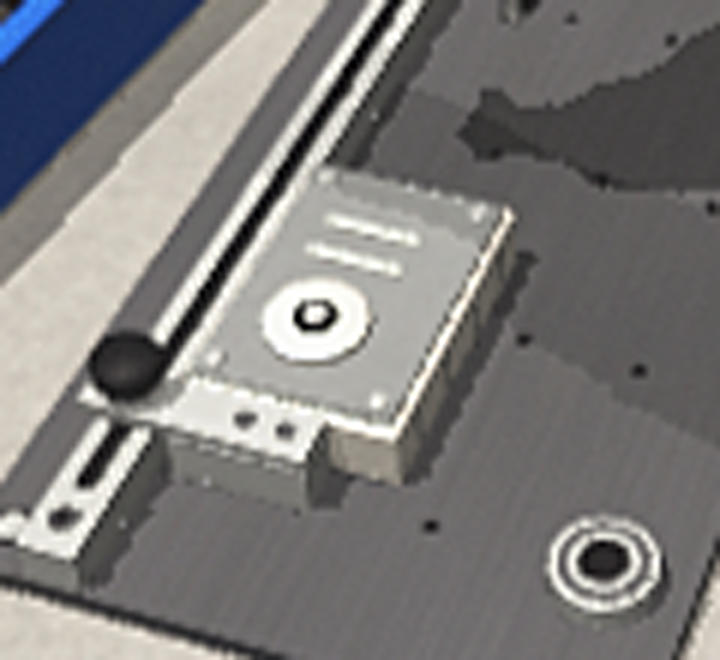

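Picture: the case is seated against the fence (far edge along (215,330)-(320,170)) and its left end touches the stop block. The bearing is untouched. Now the short confirming nudge toward the stop.

>>> carry_out:
  steps:
    - [0.1, 0.004, 0, 0.04, 0, 0, 0.003]
    - [0.1, 0, 0, 0.03, 0, 0, 0]
    - [0.1, 0, 0, 0.0175, 0, 0, 0]
    - [0.1, 0, 0, 0, 0, 0, 0]
    - [0.1, 0, -0.012, 0, 0, 0, 0]
    - [0.1, 0, -0.008, 0, 0, 0, 0]
    - [0.1, 0, -0.005, 0, 0, 0, 0]
    - [0.1, 0, -0.002, 0, 0, 0, 0]
    - [0.1, 0, -0.001, 0, 0, 0, 0]

```text
clock: 26.12
tcp_pos: [0.5993, 0.0168, 0.011]
orientation: [0.0, 0.999, 0.035, 0.0]
wrist_force: [-0.2, 0.7, 0.1]
finger_gap: 0.0469
```

>>> carry_out:
  steps:
    - [0.1, 0, -0.001, 0, 0, 0, 0]
    - [0.1, 0, -0.001, 0, 0, 0, 0]

```text
clock: 26.38
tcp_pos: [0.5991, 0.0184, 0.0107]
orientation: [0.0, 0.999, 0.035, -0.0]
wrist_force: [0.3, -1.6, 0.1]
finger_gap: 0.047
```

>>> carry_out:
  steps:
    - [0.1, 0, -0.001, 0, 0, 0, 0]
    - [0.1, 0, -0.001, 0, 0, 0, 0]

```text
clock: 26.62
tcp_pos: [0.5989, 0.0185, 0.0108]
orientation: [0.002, 0.999, 0.034, -0.0]
wrist_force: [-0.7, -10.0, 0.3]
finger_gap: 0.0468
```

>>> carry_out:
  steps:
    - [0.1, 0, 0.005, 0, 0, 0, 0]
    - [0.1, 0, 0.015, 0, 0, 0, 0]
    - [0.1, 0, 0.02, 0, 0, 0, 0]
    - [0.1, 0, 0.01, -0.03, 0, 0, 0]
    - [0.1, 0, 0.01, -0.04, 0, 0, 0]
    - [0.1, 0, 0.01, -0.04, 0, 0, 0]
    - [0.1, 0, 0, 0, 0, 0, 0]
    - [0.1, 0, 0, 0, 0, 0, 0]

```text
clock: 27.62
tcp_pos: [0.6036, -0.05, 0.1204]
orientation: [-0.0, 0.999, 0.034, -0.0]
wrist_force: [-0.1, 0.6, 0.9]
finger_gap: 0.0469
```

```bash
python3 chk.py; python3 -c "
from h import *;snap(8,(165,180,285,310),4.6)"
```

```text
tcp [[ 0.03126636 -0.07411234]] 0.12044590086420973 [-0.1  0.6  0.9]
0.5947968363761902 (217.5, 243.5) centre [[0.03392186 0.07391979]]
27.725 [ 0.60275933 -0.04932227  0.11931349] [ 0.798302   -0.45098048 -0.34854799]
```

View pics/side8.png

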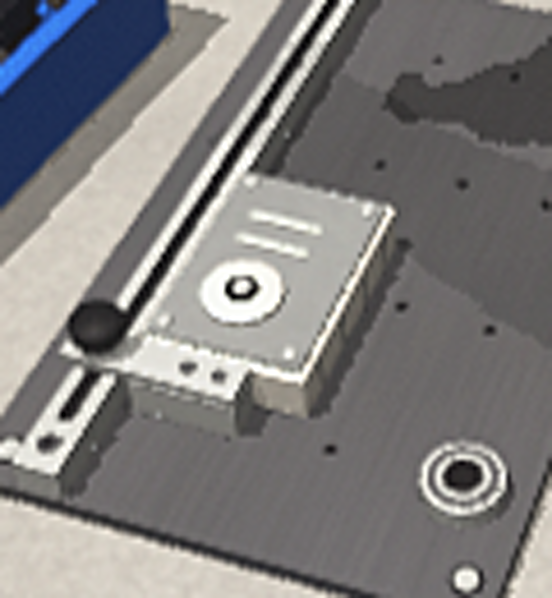

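The case lies along the fence and against the stop, with the fingers clear above and the bearing unmoved.

```bash
python3 -c "
from workcell import env;print(env.hand_in())"
```

```text
the job is handed in; nothing more can be done
None
```

The aluminium gear case now lies flush along the fence with its left end against the end stop, and the job was handed in at about 28 s. I pushed it square with two fingertips on its near side, slid it left to the stop, pressed it to the fence, then nudged it once more toward the stop.

**What failed:** my first push missed, because the fingertips really stood about 17 mm above the reported TCP height. They swept above the case, with no force felt and no visible movement. I worked out the true height from the side camera, lowered the tool and repeated the push.

**Seating checks:**
- **Fence:** the last push reached about 18 N with no further travel.
- **End stop:** the case stopped at about 8 N, and the final nudge reached 10 N with no further travel.
- **Last picture:** it shows no gap at the fence or the stop, the bearing in place, and the fingers clear of the case.

**What disagreed:** the case's final x agrees with the target to within about 1 mm (33.9 against 34 mm). Its y reads about 6 mm beyond the expected stop position (73.9 against 67.6 mm). The image match was weak (0.59), so I relied on the contact forces and the picture instead. I did not measure the driver, bottle or screwdriver again; no move went near them.

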